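# Run the lens plate out to the pointer and hold it

## Task

On the black riser lies a loose aluminium plate that carries a lens mount at one end and a grip block at the other. Without lifting it or disturbing anything around it, push the plate sideways until it seats flat along the riser's raised lip; then slide it along the lip, lens end outward, until that end's edge lies right under the pointer of the gauge post. It overhangs so far there that it would tip over, so finish while holding it: keep it level and still, at the pointer and against the lip, and do not let go.

Things in the scene. Friction and masses are not known exactly. Their poses are not given: they have to be found in the camera images.
- riser: Fixed dark riser (bridge), 150 (x) x 320 (y) mm, flat top 60 mm above the table. Origin: centre of its underside, at table height. +y points outward: the plate is slid over its edge at y = +160 mm. Along the +x edge runs the raised lip, 15 mm wide, 8 mm above the top (flush with the plate's upper face), full length; its inner face is at x = +60 mm.
- plate: Loose plate 80 (x) x 300 (y) x 8 mm on the riser, 0.55 to 0.93 kg in all. Origin: centre of its underside. +y: lens end, pointing outward (parallel to the riser's y within 0.06 rad at first); +x: side that seats on the lip, 7 to 43 mm from it at first. Starts with 0 to 50 mm overhang; alone it tips beyond about 138 mm. At y = +110 mm a lens mount, 44 mm wide, to 102 mm height.
- grip (a point): Centre of the dark grip block fixed on the plate at plate y = -120 mm: 20 (x) x 50 (y) mm, 30 mm tall; this point is 18 mm above the plate's upper face, 12 mm below the block's top. Axes as the plate. Grip it from above across its 20 mm width (plate x).
- plate_end (a point): Middle of the plate's outer end edge (lens end), on its upper face. Sliding the plate on the riser takes 3 to 7 N against friction, more means that it has met something.
- plate_corner (a point): The plate's inner corner (grip-block end) on the lip side, at mid thickness; flat against the lip it is at riser x = +60 mm.
- gauge: Fixed gauge: 40 mm square foot, 12 mm upright post 112 mm tall, with a thin brass pointer, a 3 x 3 mm bar, pointing to its -x (same axes as the riser) at 77 mm height over the plate's path. Origin: centre of the foot's underside. It stands beyond the lip side, 155 to 190 mm out from the riser's outer edge.
- pointer (a point): Tip of the pointer, 77 mm above the table, 9 mm above the plate's upper face; once the plate is seated it reaches 10 to 20 mm over the plate's lip-side margin. Axes as the riser: the mark is its line y = 0, along x.
- spare_mount: Bystander: spare lens mount on a 50 mm square foot, 102 mm tall, beyond the lip. Origin: underside centre.
- hex_key: Bystander: L-shaped hex key, 100 mm long, lying on the robot's side of the riser.
- screw_tray: Bystander: grey divided tray, 70 x 100 x 22 mm, on the robot's side of the riser. Origin: underside centre.
- fork_clamp: Bystander: fork clamp, 80 x 30 mm, 20 mm high, lying on the table under the overhang. Origin at table height.
- bottle: Bystander: small amber bottle, 44 mm wide, 90 mm tall, beyond the lip. Origin: underside centre.
- lens_box: Bystander: cardboard box, 60 x 80 x 35 mm, beyond the lip. Origin: underside centre.
- spare_plate: Bystander: short aluminium plate, 80 x 140 x 8 mm, lying on the table behind the riser's inner end. Origin: underside centre.
Not all that is in view belongs to the job. Leave any red look-alike of the gauge alone.

How it is judged (in metres and radians):
On the way:
1. the plate is seated flat along the lip (inner corner within 4.5 mm, parallel within 0.03 rad) while it still overhangs by less than 100 mm (x of plate_corner in the frame of riser above 0.0555 m and angle between the y axis of plate and the y axis of riser, either way round below 0.03 rad and y of plate_end in the frame of riser below 0.26 m), for 0.2 s.
At the end, for the whole second after the job is handed in: Fingers still on the plate (over 2 N), the plate resting on the riser, its outer edge within 6 mm of the pointer's line, inner corner within 4.5 mm of the lip, parallel to it within 0.03 rad, level within 0.03 rad, still, and borne by nothing but riser and fingers (x of plate_corner in the frame of riser above 0.0555 m and angle between the y axis of plate and the y axis of riser, either way round below 0.03 rad and y of plate_end in the frame of pointer between -0.006 and 0.006 m and angle between plate's own z axis and vertical below 0.03 rad and linear speed of plate below 0.02 m/s and z of plate in the frame of riser below 0.064 m and contact force between the fingers and plate above 2 N and contact force between plate and riser above 1 N and contact force between plate and spare_mount below 0.3 N and contact force between plate and hex_key below 0.3 N and contact force between plate and screw_tray below 0.3 N and contact force between plate and fork_clamp below 0.3 N and contact force between plate and bottle below 0.3 N and contact force between plate and lens_box below 0.3 N and contact force between plate and spare_plate below 0.3 N and contact force between plate and gauge below 0.3 N); the arm keeps its last pose, push and grip.
It fails at once if the plate tips by more than 0.1 rad (angle between plate's own z axis and vertical above 0.1 rad).
It fails at once if the plate is lifted 15 mm or more off the riser (z of plate in the frame of riser above 0.075 m).
It fails at once if a bystander is shifted by 30 mm or more, or the spare mount or bottle is knocked over (distance of any of spare_mount, hex_key, screw_tray, fork_clamp, bottle, lens_box, spare_plate from where it was at the start of the episode above 0.03 m or angle between any of spare_mount, bottle's own z axis and vertical above 0.5 rad).
It also fails if it takes over 40 s, if anything falls off the work surface, if the arm or the gripper's body presses on something with over 40 N, if the wrist force passes 120 N, or if a joint passes its speed limit or range.

## Robot

A 6-joint arm with a two-finger parallel gripper is mounted at the origin on the work surface. World frame = base frame: x ahead of the robot, y to its left, z up, the work surface at z = 0. Lengths are in mm, angles in rad, forces in N, time in s.
With the tool pointing down it reaches from about 425 to 1125 mm from the base axis. Payload 14.9 kg.
Tool frame: the origin (TCP) lies between the finger pads; the fingertips stand r.nose_length ahead of it and the grasp point (between the pads) lies 3 mm ahead of it (r.nose_length is the distance from the TCP to the fingertips, in mm); z points along the fingers, y is the direction in which the jaws open and shut (so a half turn about z gives the same grasp; the last joint's range is limited). The gripper opens to 91 mm and grips with 3 to 60 N. Pads are 32 mm wide; open, the fingers measure 118 mm over their backs; the gripper's body (76 mm by 178 mm) begins 60 mm behind the grasp point.
Start: joints at [-1.225, 0.379, 1.734, -0, 1.028, -0.033], TCP at [258.861, -650.392, 235.932] pointing down, gripper open.
Joint ranges: [-2.77, 2.77], [-0.74, 2.19], [0, 2.66], [-1.06, 4.2], [0.31, 2.87], [-3.08, 3.08]. Speed limits (rad/s): [1.89, 1.89, 2.39, 3.14, 3.14, 3.14].

## Interface

Orientations are given as a unit quaternion [w, x, y, z].
In Python, from bench import r gives the robot as it stands.
- The arm moves only by the tool send_rows, never from a script. Its argument "commands" is a list of rows, each an object of numbers: "dx", "dy", "dz": the shift along the tool's x, y, z in mm; "rx", "ry", "rz": the turn, a rotation vector about the tool's x, y, z in rad; "claw": the closure, from 0 (fully open) to 1 (shut). A call has 1 to 8 rows; each row shifts and turns the commanded pose from where the row before left it, along the tool's axes as they then stand; what a row does not reach is not made up. A row lasts 1/12 s, in which the tool goes at most 41.7 mm and 7.16 degrees, less where a joint would pass 70% of its speed; a pose out of reach is approached as far as the arm can. A call is refused whole if a number of a shift passes 41.7 or a number of a turn 0.125, either way. A call with a gripper value outside its range is refused whole. The fingers move at their own pace and stop on an object; the grip force is fixed at half the most. Time passes only in rows, so rows that do not move let the fingers close. It gives the time, the measured TCP pose, the force and the opening at its end, in the units of the state.
- r.get_obs(): the state, without advancing time (a new reading comes with each control period).
- r.snapshot(name): name is "scene" or "top" or "wrist"; returns a dict with "frame" (384x512x3 uint8, blue, green, red), "mtx" (3x3 intrinsics, pixels), "camera_from_world" (4x4, takes a point from world to camera coordinates); the wrist camera has in their place "mount" (4x4, takes a point from camera to tool coordinates, whose origin is the TCP and whose axes are the flange's). Camera axes: x right, y up, looking along -z (the intrinsics and any distortion apply to the point x, -y, -z); pixel columns grow to the right and rows downward; lengths in mm; the calibration is good to about 2 mm. A picture is of the moment at which its call begins: read the wrist's pose just before it. There is no depth.
- r.job_done(): hands the job in, once; it reports no verdict.
The state is a dict: "time_s": time; "joint_pos": joint angles; "joint_velocities": joint speeds; "joint_efforts": joint torques, N m; "eef_pos": TCP position; "eef_rot": TCP orientation; "ft_force": force on the tool from outside, world axes, zero at the start; "ft_torque": the same for the moment, N m; "grip_width": opening from 0.0 (shut) to 1.0 (fully open).
Only numpy, scipy, OpenCV 4.12 (cv2) and the standard library are available. Lean on these libraries where they do the work, as an engineer would, in place of code of your own. Each camera call takes 0.05 s, during which the arm holds its last target. There are 200 camera calls.

## Working session

There is one attempt and no reset: what is moved stays moved. The work goes in short steps, Python scripts to look and compute and a tool call to move; the robot and the scene stay as the last step left them, time stands still between calls to the robot, and variables do not carry over. Pictures are saved under pics/ and viewed, about 8 in all and at most 12, crops included, and the job is handed in when it is done.

Besides the shell and the picture viewer there is one more tool, called after "Call:" as name([rows], argument=value, ...), one row to a line, values as JSON. send_rows: Moves the arm, as the interface text tells. Its arguments: {"type":"object","properties":{"commands":{"type":"array"}},"required":["commands"]}

```bash
ls; mkdir -p pics
python3 - <<'E'
from bench import r
import cv2,numpy as np
o=r.get_obs();print(o,r.nose_length)
for n in("scene","top"):
    s=r.snapshot(n);cv2.imwrite(f"pics/{n}0.png",s["frame"]);np.savez(f"{n}0.npz",**s);print(s["mtx"],s["camera_from_world"],[k for k in s])
E
```

```text
pics
{'time_s': 0.0, 'joint_pos': array([-1.22530210e+00,  3.79373991e-01,  1.73475622e+00, -6.79275844e-06,
        1.02846146e+00, -3.32889048e-02]), 'joint_velocities': array([ 0.00086591,  0.0005114 ,  0.00171635, -0.00035065,  0.0007214 ,
       -0.00128036]), 'joint_efforts': array([ 4.04760685e-04, -7.63722897e+01, -4.34363401e+01,  6.51173922e-02,
        4.24961618e-02, -7.03001365e-05]), 'eef_pos': array([ 258.7361142 , -650.05383785,  235.32457221]), 'eef_rot': array([-4.92978788e-04,  9.82118509e-01,  1.88263075e-01, -8.05304769e-05]), 'ft_force': array([-0.45528339,  0.45523774, -0.33707928]), 'ft_torque': array([-0.00950469, -0.03256573,  0.03002451]), 'grip_width': 0.9964970722937263} 22.0
[[459.07729565   0.         254.04430993]
 [  0.         459.07729565 190.33001727]
 [  0.           0.           1.        ]] [[-4.55181693e-01  8.90197268e-01  1.89327811e-02  2.44397453e+02]
 [-5.87517531e-01 -3.16255028e-01  7.44852944e-01  2.68401842e+02]
 [ 6.69053643e-01  3.27920083e-01  6.66960000e-01 -1.56728759e+03]
 [ 0.00000000e+00  0.00000000e+00  0.00000000e+00  1.00000000e+00]] ['frame', 'mtx', 'camera_from_world']
[[399.64747767   0.         252.74438071]
 [  0.         399.64747767 190.30141154]
 [  0.           0.           1.        ]] [[-5.79122829e-04 -9.99951142e-01  9.86805488e-03  1.01377124e+01]
 [ 9.88181408e-01  9.40402902e-04  1.53286072e-01 -5.58318863e+02]
 [-1.53287862e-01  9.84019983e-03  9.88132583e-01 -9.24171135e+02]
 [ 0.00000000e+00  0.00000000e+00  0.00000000e+00  1.00000000e+00]] ['frame', 'mtx', 'camera_from_world']
```

Run:
```python
import cv2
for n in("scene","top"):
    cv2.imwrite(f"pics/{n}0b.png",cv2.resize(cv2.imread(f"pics/{n}0.png"),(800,600),interpolation=cv2.INTER_CUBIC))
```

```text
(no output)
```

View pics/scene0b.png

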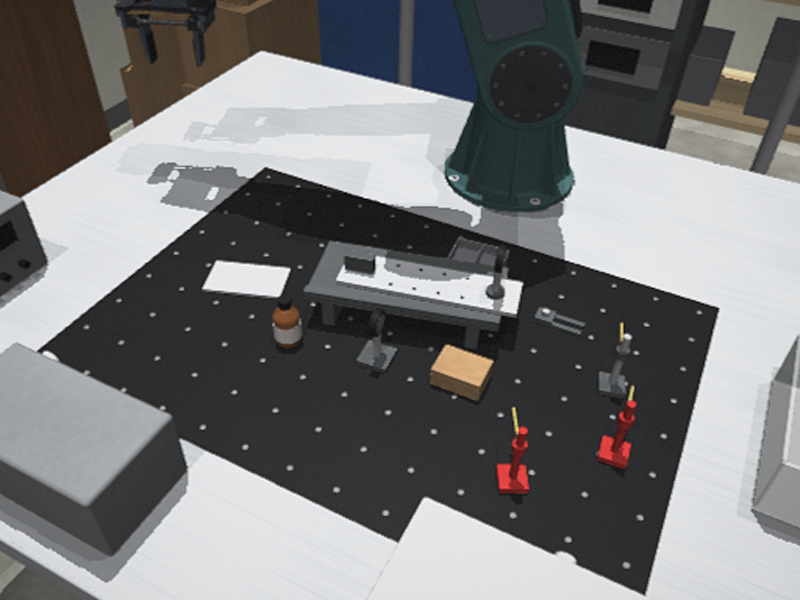

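View pics/top0b.png

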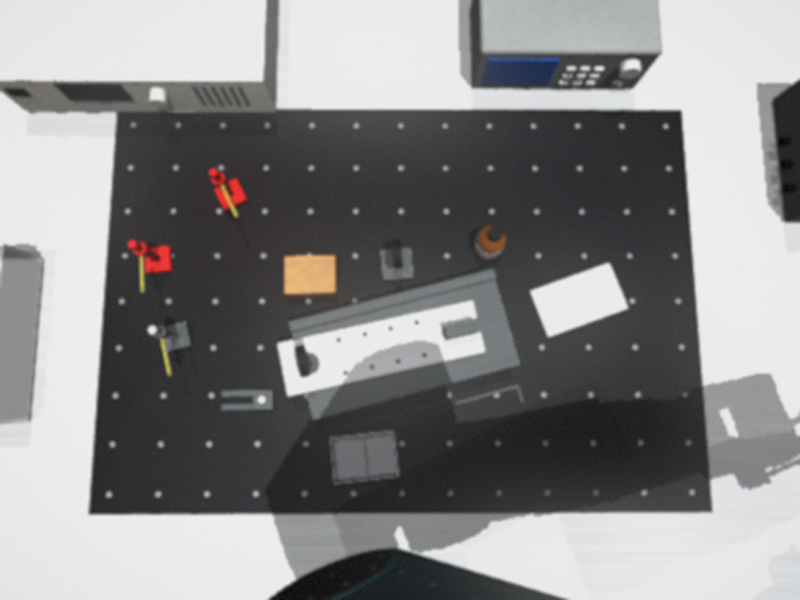

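Scene view: the plate (white, ~430,280), grey gauge with yellow pointer (~615,365), two red look-alikes (~515,460 and ~620,430) and the spare plate (~245,278). Top view (800x600 pixels): plate ~(380,345), grip block ~(460,327), riser lip on the upper side, from ~(290,320) to ~(495,272).
Candidates for the gauge: grey (165,345), red (150,260), red (228,195); I choose the grey one. Candidates for the plate: the long white plate on the riser (380,345) or the short plate (578,300); I choose the long one. Next, a close crop to check this.

```bash
cat > h.py <<'E'
import numpy as np,cv2
def ray(s,uv):
    M=s["camera_from_world"];K=s["mtx"];R=M[:3,:3];c=-R.T@M[:3,3]
    uv=np.atleast_2d(uv).astype(float)
    d=np.c_[(uv[:,0]-K[0,2])/K[0,0],-(uv[:,1]-K[1,2])/K[1,1],-np.ones(len(uv))]@R
    return c,d
def onz(s,uv,z):
    c,d=ray(s,uv);return c+d*((z-c[2])/d[:,2])[:,None]
def proj(s,P):
    M=s["camera_from_world"];K=s["mtx"];p=np.atleast_2d(P)@M[:3,:3].T+M[:3,3]
    return np.c_[K[0,0]*p[:,0]/-p[:,2]+K[0,2],K[1,1]*-p[:,1]/-p[:,2]+K[1,2]]
E
python3 - <<'E'
from h import *
s=dict(np.load("top0.npz"));f=s["frame"]
c=f[165:275,80:340];cv2.imwrite("pics/crop0.png",cv2.resize(c,None,fx=3,fy=3,interpolation=cv2.INTER_CUBIC))
hsv=cv2.cvtColor(f,cv2.COLOR_BGR2HSV)
y=((hsv[...,0]>20)&(hsv[...,0]<35)&(hsv[...,1]>120)&(hsv[...,2]>90)).astype(np.uint8)
n,l,st,ce=cv2.connectedComponentsWithStats(y);print(st,ce)
E
```

```text
[[     0      0    512    384 196488]
 [   142    119      3      3      6]
 [   147    132      6      7     24]
 [    89    165      4     22     46]
 [   103    217      6     23     44]] [[255.58854994 191.50468222]
 [142.83333333 120.        ]
 [149.58333333 134.875     ]
 [ 90.47826087 174.80434783]
 [105.72727273 228.68181818]]
```

View pics/crop0.png

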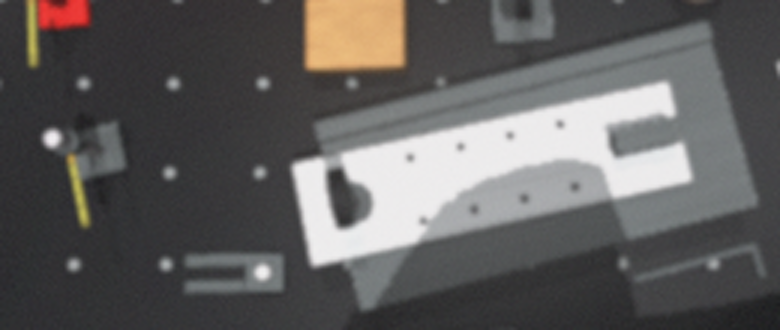

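Close crop: the long plate with lens mount (350,195) and grip block (642,135), the double-lined lip on the upper side, and the grey gauge with its pointer tip at (85,227). The choices hold. Now refining the edges.

```bash
cat >> h.py <<'E'
from scipy.ndimage import map_coordinates
def edge(f,a,b,w=4,sign=0,t0=.1,t1=.9,n=60):
    """refine edge near segment a-b (px): returns fitted point, direction and residual"""
    g=cv2.cvtColor(f,cv2.COLOR_BGR2GRAY).astype(float) if f.ndim==3 else f
    a=np.array(a,float);b=np.array(b,float);d=(b-a)/np.linalg.norm(b-a);nn=np.array([-d[1],d[0]])
    q=np.arange(-w,w+.01,.25);P=[]
    for t in np.linspace(t0,t1,n):
        p=a+t*(b-a);X=p+q[:,None]*nn
        v=map_coordinates(g,[X[:,1],X[:,0]],order=1);v=np.convolve(v,np.ones(3)/3,'same');gr=np.gradient(v);gr[:3]=gr[-3:]=0
        m=np.abs(gr) if sign==0 else np.maximum(sign*gr,0)
        k=m.argmax(); 
        sl=slice(max(0,k-3),k+4);P.append(p+nn*(m[sl]@q[sl]/(m[sl].sum()+1e-9)))
    P=np.array(P)
    for _ in range(3):
        vx,vy,x0,y0=cv2.fitLine(P.astype(np.float32),cv2.DIST_HUBER,0,.01,.01).ravel()
        e=(P-[x0,y0])@[-vy,vx];P=P[np.abs(e)<max(.3,2*np.abs(e).mean())]
    return np.array([x0,y0]),np.array([vx,vy]),np.abs(e).mean(),len(P)
def inter(l,m):
    t=np.linalg.solve(np.c_[l[1],-m[1]],m[0]-l[0]);return l[0]+t[0]*l[1]
E
python3 - <<'E'
from h import *
s=dict(np.load("top0.npz"));f=s["frame"]
C=lambda x,y:((x+.5)/3-.5+80,(y+.5)/3-.5+165)
L={}
def E(n,a,b,**k):
    L[n]=edge(f,C(*a),C(*b),**k);print(n,L[n])
E("plip",(293,163),(668,82),sign=0,w=3)
E("pend",(293,163),(313,267),w=3)
E("pin",(668,82),(692,181),w=3,t0=.6,t1=.92)
E("lipout",(315,124),(710,22),w=3)
E("lipin",(325,150),(715,40),w=2)
E("rin",(710,22),(757,204),w=3)
E("rnear",(362,310),(757,204),w=3,t0=.1,t1=.6)
E("rout",(345,265),(362,310),w=3)
W=lambda uv,z:onz(s,uv,z)[0,:2]
A=W(inter(L["lipout"],L["rin"]),68);ld=W(L["lipout"][0]+L["lipout"][1]*-50,68)-W(L["lipout"][0]+L["lipout"][1]*50,68);ld/=np.linalg.norm(ld)
print("riser inner lip corner",A,"y dir",ld,np.degrees(np.arctan2(ld[1],ld[0])))
# candidates
xd=np.array([ld[1],-ld[0]])
if xd[0]<0: xd=-xd
O=A-75*xd+160*ld
print("O",O,"x",xd)
F=lambda p:np.round([(p-O)@xd,(p-O)@ld],1)
for n,z in[("plip",68),("lipout",68),("lipin",68),("rnear",60),("rin",68)]:
    print(n,F(W(L[n][0]-L[n][1]*30,z)),F(W(L[n][0]+L[n][1]*30,z)))
print("rout",F(W(L["rout"][0],60)))
for nm,i in[("outlip",inter(L["plip"],L["pend"])),("inlip",inter(L["plip"],L["pin"]))]: print(nm,i,W(i,68),F(W(i,68)))
for c in[(313,267),(692,181)]:print(F(W(C(*c),68)))
hsv=cv2.cvtColor(f,cv2.COLOR_BGR2HSV)
y=((hsv[...,0]>18)&(hsv[...,0]<38)&(hsv[...,1]>80)&(hsv[...,2]>60));y[:214]=0;y[245:]=0;y[:,:95]=0;y[:,115:]=0
v,u=np.nonzero(y);P=np.c_[u,v].astype(np.float32)
vx,vy,x0,y0=cv2.fitLine(P,cv2.DIST_HUBER,0,.01,.01).ravel();print(v.min(),v.max(),x0,y0,vx,vy)
for vv in(218,v.max()+.5):
    p=W((x0+(vv-y0)*vx/vy,vv),77);print("ptr",p,F(p))
np.savez("fr.npz",O=O,xd=xd,ld=ld)
E
```

```text
plip (array([238.42268, 205.53957], dtype=float32), array([ 0.976287  , -0.21648018], dtype=float32), np.float64(0.1262460974040501), 55)
pend (array([180.77934, 240.79611], dtype=float32), array([0.18905276, 0.9819669 ], dtype=float32), np.float64(0.12164548424718005), 57)
pin (array([308.73816, 217.55081], dtype=float32), array([0.24529412, 0.9694487 ], dtype=float32), np.float64(0.13806737154450718), 58)
lipout (array([268.30798, 183.47757], dtype=float32), array([ 0.9676694, -0.2522219], dtype=float32), np.float64(0.11470589346871347), 47)
lipin (array([252.89561, 196.02937], dtype=float32), array([ 0.96619266, -0.25782114], dtype=float32), np.float64(0.10477555159636809), 51)
rin (array([323.57922, 201.78307], dtype=float32), array([0.2806186, 0.9598194], dtype=float32), np.float64(0.12599100016192796), 50)
rnear (array([251.28128, 254.5939 ], dtype=float32), array([ 0.9660315 , -0.25842443], dtype=float32), np.float64(0.1545425758600199), 43)
rout (array([197.7238, 260.4387], dtype=float32), array([0.26471677, 0.9643262 ], dtype=float32), np.float64(0.11514622120431497), 49)
riser inner lip corner [ 600.09128588 -136.85054284] y dir [-0.2561746   0.96663053] 104.8431967243812
O [486.60606074  -1.40275336] x [0.96663053 0.2561746 ]
plip [ 45.  105.7] [ 39.5 -34.5]
lipout [75.  25.2] [  75.  -117.1]
lipin [55.  67.6] [ 55.7 -73.6]
rnear [-75.1 105. ] [-75.3 -34. ]
rin [  71. -160.] [ -70.  -159.7]
rout [-56.3 158.8]
outlip [176.62955 219.24147] [486.14473615 187.59322546] [ 48.  182.8]
inlip [302.125   191.41432] [ 551.89273365 -105.9865353 ] [  36.3 -117.8]
[-33.4 184.6]
[ -44.6 -114.6]
216 240 105.70254 228.59753 0.22739525 0.97380257
ptr [488.2287427  354.61204439] [ 92.8 343.7]
ptr [436.84259391 339.76296893] [ 39.3 342.5]
```

```bash
cat >> h.py <<'E'
from scipy.spatial.transform import Rotation as Ro
def pose(o):
    w,x,y,z=o["eef_rot"];return np.array(o["eef_pos"]),Ro.from_quat([x,y,z,w])
def plan(p,R,tp,tyaw,n,frac=1):
    """n rows to world tp and tool-down with tool-x at tyaw"""
    T=Ro.from_euler('z',tyaw)*Ro.from_euler('x',np.pi);rows=[]
    rv=(R.inv()*T).as_rotvec();st=(np.array(tp)-p)/n
    for i in range(n):
        d=R.inv().apply(st);rows.append([*np.round(d,1),*np.round(rv/n,4)])
        R=R*Ro.from_rotvec(rv/n)
    return rows
E
python3 - <<'E'
from h import *
from bench import r
z=np.load("fr.npz");O,xd,ld=z["O"],z["xd"],z["ld"]
a=np.array([551.89,-105.99]);b=np.array([486.14,187.59]);pd=(b-a)/np.linalg.norm(b-a);px=np.array([pd[1],-pd[0]])
g=a+30*pd-40*px;yaw=np.arctan2(pd[1],pd[0]);print("grip",g,"yaw",yaw,"riser yaw",np.arctan2(ld[1],ld[0]))
# scene cross-check
s=dict(np.load("scene0.npz"));f=s["frame"]
hsv=cv2.cvtColor(f,cv2.COLOR_BGR2HSV)
y=((hsv[...,0]>18)&(hsv[...,0]<38)&(hsv[...,1]>80)&(hsv[...,2]>80));y[:195]=0;y[235:]=0;y[:,:380]=0;y[:,420:]=0
v,u=np.nonzero(y);P=np.c_[u,v].astype(np.float32)
vx,vy,x0,y0=cv2.fitLine(P,cv2.DIST_HUBER,0,.01,.01).ravel()
for vv in(v.min()-.5,v.max()+.5):
    p=onz(s,(x0+(vv-y0)*vx/vy,vv),77)[0,:2];print("scene ptr",len(u),vv,p,(p-O)@xd,(p-O)@ld)
print("block proj scene",proj(s,[*g,98]),"end lip",proj(s,[*b,68]),proj(s,[*a,68]))
# grip block centre in top: dark region on plate
p,R=pose(r.get_obs())
for q in plan(p,R,[*g,150],yaw,16):print(q)
E
```

```text
grip [506.30056315 -85.45702048] yaw 1.7911200885155079 riser yaw 1.8298589811565857
scene ptr 24 205.5 [435.79890638 336.83091053] 37.535126369507616 339.96248706523585
scene ptr 24 217.5 [476.08741636 348.30458414] 79.41849372302164 340.7323973986207
block proj scene [[230.81328506 162.98161738]] end lip [[331.44715405 200.8003869 ]] [[215.43084627 179.37868002]]
[np.float64(27.4), np.float64(-27.1), np.float64(5.4), np.float64(-0.0), np.float64(-0.0), np.float64(-0.0883)]
[np.float64(29.7), np.float64(-24.5), np.float64(5.4), np.float64(-0.0), np.float64(-0.0), np.float64(-0.0883)]
[np.float64(31.8), np.float64(-21.8), np.float64(5.4), np.float64(-0.0), np.float64(-0.0), np.float64(-0.0883)]
[np.float64(33.6), np.float64(-18.9), np.float64(5.4), np.float64(-0.0), np.float64(-0.0), np.float64(-0.0883)]
[np.float64(35.1), np.float64(-15.9), np.float64(5.4), np.float64(-0.0), np.float64(-0.0), np.float64(-0.0883)]
[np.float64(36.4), np.float64(-12.8), np.float64(5.4), np.float64(-0.0), np.float64(-0.0), np.float64(-0.0883)]
[np.float64(37.3), np.float64(-9.5), np.float64(5.3), np.flo
[... 346 characters left out ...]
.float64(-0.0), np.float64(-0.0883)]
[np.float64(38.3), np.float64(4.0), np.float64(5.3), np.float64(-0.0), np.float64(-0.0), np.float64(-0.0883)]
[np.float64(37.8), np.float64(7.4), np.float64(5.3), np.float64(-0.0), np.float64(-0.0), np.float64(-0.0883)]
[np.float64(37.0), np.float64(10.7), np.float64(5.3), np.float64(-0.0), np.float64(-0.0), np.float64(-0.0883)]
[np.float64(35.9), np.float64(13.9), np.float64(5.3), np.float64(-0.0), np.float64(-0.0), np.float64(-0.0883)]
[np.float64(34.6), np.float64(17.0), np.float64(5.3), np.float64(-0.0), np.float64(-0.0), np.float64(-0.0883)]
[np.float64(32.9), np.float64(20.0), np.float64(5.3), np.float64(-0.0), np.float64(-0.0), np.float64(-0.0883)]
```

Call:
send_rows([
  {"dx": 27.4, "dy": -27.1, "dz": 5.4, "rz": -0.088, "claw": 0.3},
  {"dx": 29.7, "dy": -24.5, "dz": 5.4, "rz": -0.088, "claw": 0.3},
  {"dx": 31.8, "dy": -21.8, "dz": 5.4, "rz": -0.088, "claw": 0.3},
  {"dx": 33.6, "dy": -18.9, "dz": 5.4, "rz": -0.088, "claw": 0.3},
  {"dx": 35.1, "dy": -15.9, "dz": 5.4, "rz": -0.088, "claw": 0.3},
  {"dx": 36.4, "dy": -12.8, "dz": 5.4, "rz": -0.088, "claw": 0.3},
  {"dx": 37.3, "dy": -9.5, "dz": 5.3, "rz": -0.088, "claw": 0.3},
  {"dx": 38, "dy": -6.2, "dz": 5.3, "rz": -0.088, "claw": 0.3},
])

```text
validation failed for argument at $.co...
```

Call:
send_rows([
  {"dx": 38.4, "dy": -2.8, "dz": 5.3, "rz": -0.088, "claw": 0.3},
  {"dx": 38.5, "dy": 0.6, "dz": 5.3, "rz": -0.088, "claw": 0.3},
  {"dx": 38.3, "dy": 4, "dz": 5.3, "rz": -0.088, "claw": 0.3},
  {"dx": 37.8, "dy": 7.4, "dz": 5.3, "rz": -0.088, "claw": 0.3},
  {"dx": 37, "dy": 10.7, "dz": 5.3, "rz": -0.088, "claw": 0.3},
  {"dx": 35.9, "dy": 13.9, "dz": 5.3, "rz": -0.088, "claw": 0.3},
  {"dx": 34.6, "dy": 17, "dz": 5.3, "rz": -0.088, "claw": 0.3},
  {"dx": 0, "dy": 0, "dz": 0, "claw": 0.3},
])

```text
validation failed for argument at $.co...
```

Run:
```python
from h import *
from bench import r
o=r.get_obs();p,R=pose(o);np.savez("wp.npz",p=p,q=R.as_quat())
s=r.snapshot("wrist");np.savez("w1.npz",**s);cv2.imwrite("pics/w1.png",s["frame"]);print(s["mount"],s["mtx"])
print(p,o["grip_width"],o["ft_force"])
for q in plan(p,R,[506.3,-85.5,150],1.7911,3):print(q)
```

```text
[[-1.38137300e-04  9.64551687e-01  2.63893965e-01  7.45471765e+01]
 [ 9.99999755e-01 -4.77748829e-05  6.98078146e-04  1.31410450e+00]
 [ 6.85939957e-04  2.63893997e-01 -9.64551444e-01 -1.49413723e+02]
 [ 0.00000000e+00  0.00000000e+00  0.00000000e+00  1.00000000e+00]] [[287.61242457   0.         258.56115842]
 [  0.         287.61242457 191.733055  ]
 [  0.           0.           1.        ]]
[ 258.76391056 -650.09858409  235.39939628] 1.0015935186320073 [-0.54549844 -0.66760678  0.2315584 ]
[np.float64(146.3), np.float64(-144.3), np.float64(28.6), np.float64(-0.0002), np.float64(-0.0002), np.float64(-0.4708)]
[np.float64(195.8), np.float64(-62.3), np.float64(28.5), np.float64(-0.0002), np.float64(-0.0002), np.float64(-0.4708)]
[np.float64(202.8), np.float64(33.3), np.float64(28.5), np.float64(-0.0002), np.float64(-0.0002), np.float64(-0.4708)]
```

View pics/w1.png

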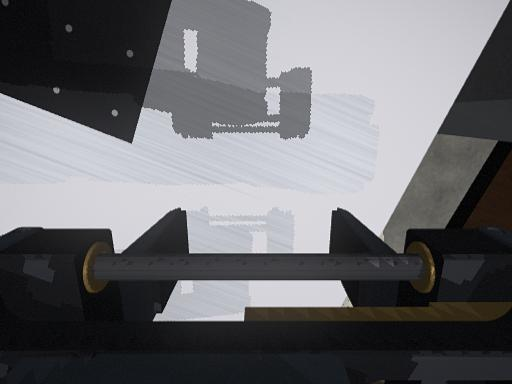

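The wrist picture shows only bare table, because both move calls were refused. Every row may need all seven keys, so I'll send them in full.

Call:
send_rows([
  {"dx": 27.4, "dy": -27.1, "dz": 5.4, "rx": 0, "ry": 0, "rz": -0.088, "claw": 0.3},
  {"dx": 29.7, "dy": -24.5, "dz": 5.4, "rx": 0, "ry": 0, "rz": -0.088, "claw": 0.3},
  {"dx": 31.8, "dy": -21.8, "dz": 5.4, "rx": 0, "ry": 0, "rz": -0.088, "claw": 0.3},
  {"dx": 33.6, "dy": -18.9, "dz": 5.4, "rx": 0, "ry": 0, "rz": -0.088, "claw": 0.3},
  {"dx": 35.1, "dy": -15.9, "dz": 5.4, "rx": 0, "ry": 0, "rz": -0.088, "claw": 0.3},
  {"dx": 36.4, "dy": -12.8, "dz": 5.4, "rx": 0, "ry": 0, "rz": -0.088, "claw": 0.3},
  {"dx": 37.3, "dy": -9.5, "dz": 5.3, "rx": 0, "ry": 0, "rz": -0.088, "claw": 0.3},
  {"dx": 38, "dy": -6.2, "dz": 5.3, "rx": 0, "ry": 0, "rz": -0.088, "claw": 0.3},
])

```text
time_s: 0.82
eef_pos: [383.2, -366.4, 192.7]
eef_rot: [0.0, 0.856, 0.517, 0.0]
ft_force: [0.8, -0.2, -0.4]
grip_width: 0.702
```

Call:
send_rows([
  {"dx": 38.4, "dy": -2.8, "dz": 5.3, "rx": 0, "ry": 0, "rz": -0.088, "claw": 0.3},
  {"dx": 38.5, "dy": 0.6, "dz": 5.3, "rx": 0, "ry": 0, "rz": -0.088, "claw": 0.3},
  {"dx": 38.3, "dy": 4, "dz": 5.3, "rx": 0, "ry": 0, "rz": -0.088, "claw": 0.3},
  {"dx": 37.8, "dy": 7.4, "dz": 5.3, "rx": 0, "ry": 0, "rz": -0.088, "claw": 0.3},
  {"dx": 37, "dy": 10.7, "dz": 5.3, "rx": 0, "ry": 0, "rz": -0.088, "claw": 0.3},
  {"dx": 35.9, "dy": 13.9, "dz": 5.3, "rx": 0, "ry": 0, "rz": -0.088, "claw": 0.3},
  {"dx": 34.6, "dy": 17, "dz": 5.3, "rx": 0, "ry": 0, "rz": -0.088, "claw": 0.3},
  {"dx": 0, "dy": 0, "dz": 0, "rx": 0, "ry": 0, "rz": 0, "claw": 0.3},
])

```text
time_s: 1.48
eef_pos: [493.3, -117.1, 155.1]
eef_rot: [-0.0, 0.657, 0.754, 0.0]
ft_force: [0.0, -0.4, -0.5]
grip_width: 0.699
```

Run:
```python
from h import *
from bench import r
o=r.get_obs();p,R=pose(o)
s=r.snapshot("wrist");s["frame"]=s["frame"];np.savez("w1.npz",p=p,q=R.as_quat(),**s);cv2.imwrite("pics/w1.png",s["frame"])
print(p,o["grip_width"],o["ft_force"])
for q in plan(p,R,[506.3,-85.5,150],1.7911,3):print(q)
```

```text
[ 493.29474342 -117.08369351  155.06201301] 0.6988666532454868 [ 0.00259547 -0.44422958 -0.54998864]
[np.float64(9.8), np.float64(5.7), np.float64(1.7), np.float64(-0.0001), np.float64(-0.0003), np.float64(-0.0277)]
[np.float64(9.7), np.float64(6.0), np.float64(1.7), np.float64(-0.0001), np.float64(-0.0003), np.float64(-0.0277)]
[np.float64(9.5), np.float64(6.3), np.float64(1.7), np.float64(-0.0001), np.float64(-0.0003), np.float64(-0.0277)]
```

View pics/w1.png

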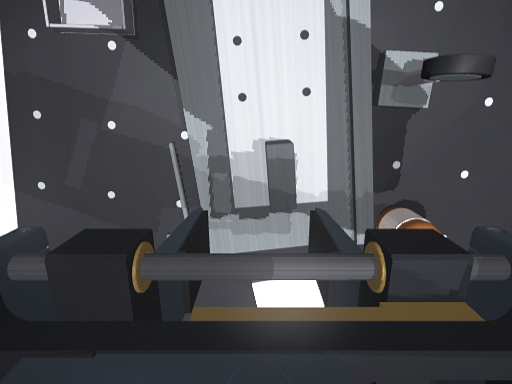

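The wrist view shows the block ahead of the jaws: its top's far edge is at about (267–291,141) and it is centred between the fingers. I'm checking it against the top-view estimate.

```bash
cat >> h.py <<'E'
def wcam(s,p,R):
    A=np.eye(4);A[:3,:3]=R.as_matrix();A[:3,3]=p
    return dict(mtx=s["mtx"],camera_from_world=np.linalg.inv(A@s["mount"]),frame=s["frame"])
E
python3 - <<'E'
from h import *
z=dict(np.load("w1.npz"));s=wcam(z,z["p"],Ro.from_quat(z["q"]))
f=s["frame"]
a=np.array([551.89,-105.99]);b=np.array([486.14,187.59]);pd=(b-a)/np.linalg.norm(b-a);px=np.array([pd[1],-pd[0]])
g=a+30*pd-40*px
F=lambda p:np.round([(p-g)@px,(p-g)@pd],1)
L=edge(f,(326,40),(327,190),w=4);print("lip-side plate edge",L);
for t in(-60,60):print(F(onz(s,L[0]+t*L[1],68)[0,:2]))
L=edge(f,(217,40),(230,140),w=4);print(L);
for t in(-40,40):print(F(onz(s,L[0]+t*L[1],68)[0,:2]))
for p in[(266,142),(291,141)]:print("blk far",F(onz(s,p,98)[0,:2]))
print("expected block top corners px",proj(s,[[*(g+i*px+j*pd),98] for i in(-10,10) for j in(-25,25)]))
E
```

```text
lip-side plate edge (array([325.8833 , 114.80071], dtype=float32), array([0.01551693, 0.9998796 ], dtype=float32), np.float64(0.14566869454989537), 51)
[40.3 83.2]
[39.7 -9.4]
(array([223.22687, 103.6861 ], dtype=float32), array([0.10802731, 0.99414796], dtype=float32), np.float64(0.1359110064152939), 57)
[-40.2  83.5]
[-40.3  23.4]
blk far [-9.5 24.8]
blk far [ 8.2 24.1]
expected block top corners px [[270.41681371 208.41939962]
 [265.32945309 141.83781554]
 [296.85164584 206.33004383]
 [293.44969911 139.4703044 ]]
```

Call:
send_rows([
  {"dx": 9.8, "dy": 5.7, "dz": 0, "rx": 0, "ry": 0, "rz": -0.028, "claw": 0.3},
  {"dx": 9.7, "dy": 6, "dz": 0, "rx": 0, "ry": 0, "rz": -0.028, "claw": 0.3},
  {"dx": 9.5, "dy": 6.3, "dz": 0, "rx": 0, "ry": 0, "rz": -0.028, "claw": 0.4},
  {"dx": 0, "dy": 0, "dz": 15, "rx": 0, "ry": 0, "rz": 0, "claw": 0.4},
  {"dx": 0, "dy": 0, "dz": 15, "rx": 0, "ry": 0, "rz": 0, "claw": 0.4},
  {"dx": 0, "dy": 0, "dz": 15, "rx": 0, "ry": 0, "rz": 0, "claw": 0.4},
  {"dx": 0, "dy": 0, "dz": 12, "rx": 0, "ry": 0, "rz": 0, "claw": 0.4},
  {"dx": 0, "dy": 0, "dz": 5, "rx": 0, "ry": 0, "rz": 0, "claw": 0.4},
])

```text
time_s: 2.2
eef_pos: [504.7, -90.1, 92.4]
eef_rot: [-0.001, 0.628, 0.778, -0.0]
ft_force: [-0.3, -0.2, -0.8]
grip_width: 0.603
```

Run:
```python
from h import *
from bench import r
o=r.get_obs();p,R=pose(o)
print(p,o["grip_width"],o["ft_force"])
for q in plan(p,R,[506.3,-85.5,93],1.7911,1):print(q)
```

```text
[504.71758176 -90.0980544   92.42781024] 0.6028001126907229 [-0.25954887 -0.15633211 -0.81070721]
[np.float64(4.2), np.float64(2.5), np.float64(-0.6), np.float64(-0.0015), np.float64(-0.0007), np.float64(-0.0082)]
```

Call:
send_rows([
  {"dx": 4.2, "dy": 2.5, "dz": -0.5, "rx": 0, "ry": 0, "rz": -0.008, "claw": 0.4},
  {"dx": 0, "dy": 0, "dz": 0, "rx": 0, "ry": 0, "rz": 0, "claw": 1},
  {"dx": 0, "dy": 0, "dz": 0, "rx": 0, "ry": 0, "rz": 0, "claw": 1},
  {"dx": 0, "dy": 0, "dz": 0, "rx": 0, "ry": 0, "rz": 0, "claw": 1},
  {"dx": 0, "dy": 0, "dz": 0, "rx": 0, "ry": 0, "rz": 0, "claw": 1},
  {"dx": 0, "dy": 0, "dz": 0, "rx": 0, "ry": 0, "rz": 0, "claw": 1},
  {"dx": 0, "dy": 0, "dz": 0, "rx": 0, "ry": 0, "rz": 0, "claw": 1},
  {"dx": 0, "dy": 0, "dz": 0, "rx": 0, "ry": 0, "rz": 0, "claw": 1},
])

```text
time_s: 2.87
eef_pos: [506.9, -85.7, 94.6]
eef_rot: [0.0, 0.625, 0.781, -0.0]
ft_force: [-2.5, -0.3, 7.7]
grip_width: 0.219
```

```bash
cat >> h.py <<'E'
def rep():
    from bench import r
    z=np.load("fr.npz");O,xd,ld=z["O"],z["xd"],z["ld"]
    o=r.get_obs();p,R=pose(o);t=R.as_matrix();w=p[:2]-O
    yaw=np.arctan2(t[1,0],t[0,0]);f=o["ft_force"]
    print("t %.2f z %.1f riser xy %.1f %.1f yaw-rel %.4f"%(o["time_s"],p[2],w@xd,w@ld,yaw-np.arctan2(ld[1],ld[0])),"tilt",np.round(t[2,:2],4),"F riser",np.round([f[:2]@xd,f[:2]@ld,f[2]],1),"T",np.round(o["ft_torque"],2),"grip",round(o["grip_width"]*91,1),"tool y in riser",np.round([t[:2,1]@xd,t[:2,1]@ld],3))
    return o,p,R
E
python3 -c "from h import *;rep()"
```

```text
t 2.87 z 94.6 riser xy -2.0 -86.7 yaw-rel -0.0386 tilt [-0.0002  0.    ] F riser [-2.5  0.4  7.7] T [0.03 0.37 0.36] grip 19.9 tool y in riser [ 0.999 -0.039]
```

Call:
send_rows([
  {"dx": 0, "dy": 0, "dz": -0.5, "rx": 0, "ry": 0, "rz": -0.013, "claw": 1},
  {"dx": 0, "dy": 0, "dz": 0, "rx": 0, "ry": 0, "rz": -0.013, "claw": 1},
  {"dx": 0, "dy": 0, "dz": 0, "rx": 0, "ry": 0, "rz": -0.012, "claw": 1},
  {"dx": 0, "dy": 4, "dz": 0, "rx": 0, "ry": 0, "rz": 0, "claw": 1},
  {"dx": 0, "dy": 4, "dz": 0, "rx": 0, "ry": 0, "rz": 0, "claw": 1},
  {"dx": 0, "dy": 4, "dz": 0, "rx": 0, "ry": 0, "rz": 0, "claw": 1},
  {"dx": 0, "dy": 4, "dz": 0, "rx": 0, "ry": 0, "rz": 0, "claw": 1},
  {"dx": 0, "dy": 0, "dz": 0, "rx": 0, "ry": 0, "rz": 0, "claw": 1},
])

```text
time_s: 3.53
eef_pos: [522.5, -81.4, 94.7]
eef_rot: [-0.0, 0.61, 0.793, -0.0]
ft_force: [0.2, 0.0, -2.6]
grip_width: 0.219
```

```bash
python3 -c "from h import *;rep()"
```

```text
t 3.53 z 94.7 riser xy 14.2 -86.5 yaw-rel -0.0000 tilt [ 0.0001 -0.0006] F riser [ 0.2 -0.1 -2.6] T [-0.17 -0.19  0.13] grip 19.9 tool y in riser [ 1. -0.]
```

Call:
send_rows([
  {"dx": 0, "dy": 1.5, "dz": 0.4, "rx": 0, "ry": 0, "rz": 0, "claw": 1},
  {"dx": 0, "dy": 1.5, "dz": 0, "rx": 0, "ry": 0, "rz": 0, "claw": 1},
  {"dx": 0, "dy": 1.2, "dz": 0, "rx": 0, "ry": 0, "rz": 0, "claw": 1},
  {"dx": 0, "dy": 0, "dz": 0, "rx": 0, "ry": 0, "rz": 0, "claw": 1},
])

```text
time_s: 3.87
eef_pos: [525.9, -80.5, 94.6]
eef_rot: [-0.001, 0.61, 0.793, -0.001]
ft_force: [-5.9, -0.9, 10.2]
grip_width: 0.218
```

```bash
python3 -c "from h import *;rep()"
```

```text
t 3.87 z 94.6 riser xy 17.7 -86.5 yaw-rel 0.0004 tilt [ 0.0001 -0.0016] F riser [-6.   0.6 10.2] T [-0.2   1.04  0.68] grip 19.9 tool y in riser [1. 0.]
```

Call:
send_rows([
  {"dx": 0, "dy": 0.6, "dz": -0.2, "rx": 0, "ry": 0, "rz": 0, "claw": 1},
  {"dx": 0, "dy": 0.6, "dz": 0, "rx": 0, "ry": 0, "rz": 0, "claw": 1},
  {"dx": 0, "dy": 0, "dz": 0, "rx": 0, "ry": 0, "rz": 0, "claw": 1},
])

```text
time_s: 4.12
eef_pos: [526.8, -80.2, 94.6]
eef_rot: [-0.001, 0.61, 0.793, -0.001]
ft_force: [-6.5, -2.2, 7.0]
grip_width: 0.218
```

```bash
python3 -c "from h import *;rep()"
```

```text
t 4.12 z 94.6 riser xy 18.6 -86.5 yaw-rel 0.0004 tilt [ 0.0003 -0.002 ] F riser [-6.9 -0.5  7. ] T [-0.28  1.05  0.56] grip 19.9 tool y in riser [1. 0.]
```

Call:
send_rows([
  {"dx": 0, "dy": 0.6, "dz": 0, "rx": 0, "ry": 0, "rz": 0, "claw": 1},
  {"dx": 0, "dy": 0.6, "dz": 0, "rx": 0, "ry": 0, "rz": 0, "claw": 1},
  {"dx": 0, "dy": 0, "dz": 0, "rx": 0, "ry": 0, "rz": 0, "claw": 1},
])

```text
time_s: 4.37
eef_pos: [527.6, -79.9, 94.6]
eef_rot: [-0.001, 0.61, 0.793, -0.001]
ft_force: [-9.7, -1.6, 10.1]
grip_width: 0.22
```

```bash
python3 -c "from h import *;rep()"
```

```text
t 4.37 z 94.6 riser xy 19.6 -86.4 yaw-rel 0.0003 tilt [ 0.0005 -0.0025] F riser [-9.7  1.  10.1] T [-0.41  1.38  0.48] grip 20.0 tool y in riser [1. 0.]
```

Call:
send_rows([
  {"dx": 0, "dy": 0.5, "dz": -0.1, "rx": 0, "ry": 0, "rz": 0, "claw": 1},
  {"dx": 0, "dy": 0.5, "dz": 0, "rx": 0, "ry": 0, "rz": 0, "claw": 1},
  {"dx": 0, "dy": 0, "dz": 0, "rx": 0, "ry": 0, "rz": 0, "claw": 1},
])

```text
time_s: 4.62
eef_pos: [527.7, -79.8, 94.6]
eef_rot: [-0.002, 0.61, 0.793, -0.001]
ft_force: [-17.0, -5.7, 16.0]
grip_width: 0.215
```

Run:
```python
from h import *
o,p,R=rep()
from bench import r
s=r.snapshot("top");np.savez("t2.npz",**s);f=s["frame"]
cv2.imwrite("pics/crop2.png",cv2.resize(f[165:275,80:340],None,fx=3,fy=3,interpolation=cv2.INTER_CUBIC))
w=r.snapshot("wrist");np.savez("w2.npz",p=p,q=R.as_quat(),**w);cv2.imwrite("pics/w2.png",w["frame"])
```

```text
t 4.62 z 94.6 riser xy 19.6 -86.3 yaw-rel 0.0003 tilt [ 0.0009 -0.0045] F riser [-17.9  -1.1  16. ] T [-1.11  2.47  0.4 ] grip 19.6 tool y in riser [1. 0.]
```

View pics/crop2.png

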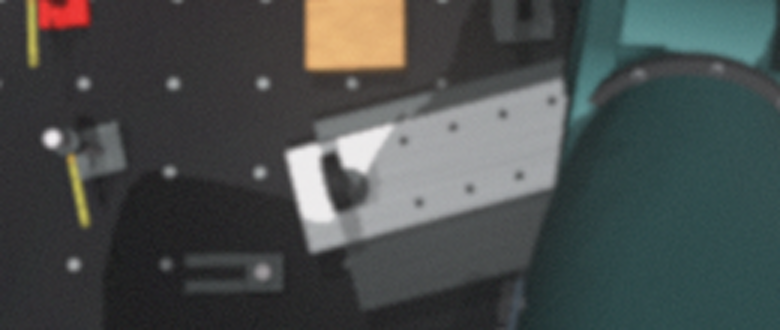

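The top crop shows the plate's lip-side edge running along the lip, with the outer end from (287,150) to (310,253). The force jump at x = 19.6 mm means contact. I'll measure the edge against the riser frame.

Run:
```python
from h import *
s=dict(np.load("t2.npz"));f=s["frame"];z=np.load("fr.npz");O,xd,ld=z["O"],z["xd"],z["ld"]
C=lambda x,y:((x+.5)/3-.5+80,(y+.5)/3-.5+165)
F=lambda p:np.round([(p-O)@xd,(p-O)@ld],1)
def E(n,a,b,**k):
    L=edge(f,C(*a),C(*b),**k);print(n,L[2:],[F(onz(s,L[0]+t*L[1],68)[0,:2]) for t in(-30,0,30)]);return L
a=E("lip edge",(287,150),(562,82),w=3,t0=.05,t1=.95)
b=E("near edge",(310,253),(552,190),w=3)
c=E("end",(287,150),(310,253),w=3)
print("corner",F(onz(s,inter(a,c),68)[0,:2]),F(onz(s,inter(b,c),68)[0,:2]))
```

```text
lip edge (np.float64(0.12635899831953526), 46) [array([ 58.5, 141.9]), array([58.7, 72. ]), array([58.9,  1.7])]
near edge (np.float64(0.11647511051239799), 52) [array([-22.3, 157.6]), array([-21.9,  88.7]), array([-21.6,  19.4])]
end (np.float64(0.12054390822117364), 53) [array([ 87.8, 185.2]), array([ 17.4, 185.2]), array([-51.4, 185.2])]
corner [ 58.4 185.2] [-22.5 185.2]
```

Seated: the edge is parallel to the lip within about 0.004 rad, and the overhang is 25 mm. Now easing the push slightly and sliding.

Call:
send_rows([
  {"dx": 0, "dy": -0.2, "dz": -0.2, "rx": 0, "ry": 0, "rz": 0, "claw": 1},
  {"dx": 3, "dy": 0, "dz": 0, "rx": 0, "ry": 0, "rz": 0, "claw": 1},
  {"dx": 5, "dy": 0, "dz": 0, "rx": 0, "ry": 0, "rz": 0, "claw": 1},
  {"dx": 5, "dy": 0, "dz": 0, "rx": 0, "ry": 0, "rz": 0, "claw": 1},
  {"dx": 5, "dy": 0, "dz": 0, "rx": 0, "ry": 0, "rz": 0, "claw": 1},
  {"dx": 5, "dy": 0, "dz": 0, "rx": 0, "ry": 0, "rz": 0, "claw": 1},
  {"dx": 5, "dy": 0, "dz": 0, "rx": 0, "ry": 0, "rz": 0, "claw": 1},
  {"dx": 2, "dy": 0, "dz": 0, "rx": 0, "ry": 0, "rz": 0, "claw": 1},
])

```text
time_s: 5.38
eef_pos: [520.4, -51.4, 94.7]
eef_rot: [-0.001, 0.61, 0.792, -0.001]
ft_force: [-10.5, -18.7, 3.9]
grip_width: 0.219
```

```bash
python3 -c "from h import *;rep()"
```

```text
t 5.38 z 94.7 riser xy 19.8 -56.9 yaw-rel -0.0005 tilt [-0.0006 -0.0031] F riser [-15.  -15.4   3.9] T [-3.1   1.54 -0.39] grip 19.9 tool y in riser [ 1. -0.]
```

Call:
send_rows([
  {"dx": 0, "dy": -0.5, "dz": 0, "rx": 0, "ry": 0, "rz": 0, "claw": 1},
  {"dx": 3, "dy": 0, "dz": 0, "rx": 0, "ry": 0, "rz": 0, "claw": 1},
  {"dx": 6, "dy": 0, "dz": 0, "rx": 0, "ry": 0, "rz": 0, "claw": 1},
  {"dx": 6, "dy": 0, "dz": 0, "rx": 0, "ry": 0, "rz": 0, "claw": 1},
  {"dx": 6, "dy": 0, "dz": 0, "rx": 0, "ry": 0, "rz": 0, "claw": 1},
  {"dx": 6, "dy": 0, "dz": 0, "rx": 0, "ry": 0, "rz": 0, "claw": 1},
  {"dx": 6, "dy": 0, "dz": 0, "rx": 0, "ry": 0, "rz": 0, "claw": 1},
  {"dx": 3, "dy": 0, "dz": 0, "rx": 0, "ry": 0, "rz": 0, "claw": 1},
])

```text
time_s: 6.05
eef_pos: [511.1, -16.1, 94.7]
eef_rot: [-0.001, 0.61, 0.792, -0.001]
ft_force: [-5.1, -11.7, 0.8]
grip_width: 0.219
```

```bash
python3 -c "from h import *;rep()"
```

```text
t 6.05 z 94.7 riser xy 19.9 -20.5 yaw-rel -0.0008 tilt [-0.0002 -0.0021] F riser [ -7.9 -10.    0.8] T [-1.93  0.75 -0.33] grip 19.9 tool y in riser [ 1.    -0.001]
```

Call:
send_rows([
  {"dx": 4, "dy": 0, "dz": 0.1, "rx": 0, "ry": 0, "rz": 0, "claw": 1},
  {"dx": 6, "dy": 0, "dz": 0, "rx": 0, "ry": 0, "rz": 0, "claw": 1},
  {"dx": 6, "dy": 0, "dz": 0, "rx": 0, "ry": 0, "rz": 0, "claw": 1},
  {"dx": 6, "dy": 0, "dz": 0, "rx": 0, "ry": 0, "rz": 0, "claw": 1},
  {"dx": 6, "dy": 0, "dz": 0, "rx": 0, "ry": 0, "rz": 0, "claw": 1},
  {"dx": 6, "dy": 0, "dz": 0, "rx": 0, "ry": 0, "rz": 0, "claw": 1},
  {"dx": 6, "dy": 0, "dz": 0, "rx": 0, "ry": 0, "rz": 0, "claw": 1},
  {"dx": 3, "dy": 0, "dz": 0, "rx": 0, "ry": 0, "rz": 0, "claw": 1},
])

```text
time_s: 6.72
eef_pos: [500.2, 25.3, 94.6]
eef_rot: [-0.0, 0.61, 0.792, -0.001]
ft_force: [-5.5, -12.5, 3.1]
grip_width: 0.218
```

```bash
python3 -c "from h import *;rep()"
```

```text
t 6.72 z 94.6 riser xy 20.0 22.4 yaw-rel -0.0008 tilt [-0.0004 -0.0021] F riser [ -8.5 -10.7   3.1] T [-2.1   0.73 -0.28] grip 19.9 tool y in riser [ 1.    -0.001]
```

Call:
send_rows([
  {"dx": 4, "dy": 0, "dz": 0.1, "rx": 0, "ry": 0, "rz": 0, "claw": 1},
  {"dx": 6, "dy": 0, "dz": 0, "rx": 0, "ry": 0, "rz": 0, "claw": 1},
  {"dx": 6, "dy": 0, "dz": 0, "rx": 0, "ry": 0, "rz": 0, "claw": 1},
  {"dx": 6, "dy": 0, "dz": 0, "rx": 0, "ry": 0, "rz": 0, "claw": 1},
  {"dx": 6, "dy": 0, "dz": 0, "rx": 0, "ry": 0, "rz": 0, "claw": 1},
  {"dx": 6, "dy": 0, "dz": 0, "rx": 0, "ry": 0, "rz": 0, "claw": 1},
  {"dx": 4, "dy": 0, "dz": 0, "rx": 0, "ry": 0, "rz": 0, "claw": 1},
  {"dx": 0, "dy": 0, "dz": 0, "rx": 0, "ry": 0, "rz": 0, "claw": 1},
])

```text
time_s: 7.38
eef_pos: [490.5, 62.3, 94.7]
eef_rot: [-0.001, 0.61, 0.792, -0.001]
ft_force: [-6.7, -1.9, 8.0]
grip_width: 0.216
```

Run:
```python
from h import *
o,p,R=rep()
from bench import r
s=r.snapshot("top");np.savez("t3.npz",**s);f=s["frame"]
t=cv2.resize(f[190:270,90:220],None,fx=6,fy=6,interpolation=cv2.INTER_CUBIC)
cv2.imwrite("pics/crop3.png",t)
s=r.snapshot("scene");np.savez("s3.npz",**s)
cv2.imwrite("pics/crop3s.png",cv2.resize(s["frame"][160:260,300:430],None,fx=6,fy=6,interpolation=cv2.INTER_CUBIC))
```

```text
t 7.38 z 94.7 riser xy 20.1 60.6 yaw-rel -0.0008 tilt [-0.0002 -0.002 ] F riser [-7.  -0.2  8. ] T [-0.53  1.   -0.27] grip 19.7 tool y in riser [ 1.    -0.001]
```

View pics/crop3.png

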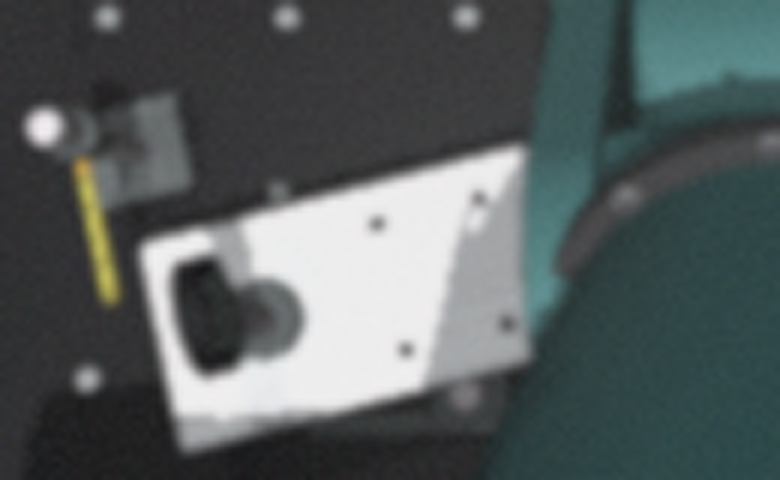

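View pics/crop3s.png

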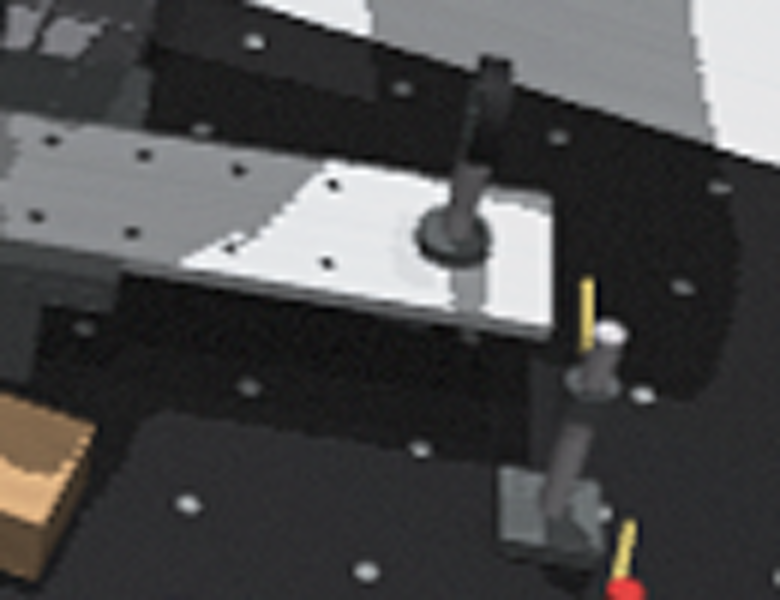

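Top crop: plate outer edge from (142,245) to (183,450); pointer from (82,162) to its tip at (111,302). Scene crop: outer edge from (552,205) to (551,328); pointer from (587,280) to (586,348). I'll measure the remaining gap in both views.

```bash
cat > gap.py <<'E'
from h import *
import sys
z=np.load("fr.npz");O,xd,ld=z["O"],z["xd"],z["ld"]
F=lambda p:np.round([(p-O)@xd,(p-O)@ld],1)
def gap(s,ea,eb,box,lip=None,t=(.15,.85)):
    f=s["frame"];L=edge(f,ea,eb,w=2.5,t0=t[0],t1=t[1])
    for k in(-8,0,8):print(" end",F(onz(s,L[0]+k*L[1],68)[0,:2]),L[2:])
    hsv=cv2.cvtColor(f,cv2.COLOR_BGR2HSV)
    y=((hsv[...,0]>16)&(hsv[...,0]<40)&(hsv[...,1]>80)&(hsv[...,2]>80))
    m=np.zeros_like(y);m[box[1]:box[3],box[0]:box[2]]=1;v,u=np.nonzero(y&m)
    P=np.c_[u,v].astype(np.float32);vx,vy,x0,y0=cv2.fitLine(P,cv2.DIST_HUBER,0,.01,.01).ravel()
    for vv in(v.min()-.5,v.max()+.5):print(" ptr",len(u),F(onz(s,(x0+(vv-y0)*vx/vy,vv),77)[0,:2]))
    if lip:
        L=edge(f,*lip,w=2.5,t0=.05,t1=.95)
        for k in(-25,25):print(" lipside",F(onz(s,L[0]+k*L[1],68)[0,:2]),L[2:])
E
python3 - <<'E'
from gap import *
C=lambda x,y,ox,oy:((x+.5)/6-.5+ox,(y+.5)/6-.5+oy)
t=dict(np.load("t3.npz"));s=dict(np.load("s3.npz"))
T=lambda x,y:C(x,y,90,190);S=lambda x,y:C(x,y,300,160)
gap(t,T(142,245),T(183,450),(98,212,112,242),(T(142,245),T(522,148)))
gap(s,S(552,205),S(551,328),(393,203,402,219))
E
```

```text
end [ 38.2 332. ] (np.float64(0.1403346812311499), 57)
 end [ 19.7 331.9] (np.float64(0.1403346812311499), 57)
 end [  1.4 331.8] (np.float64(0.1403346812311499), 57)
 ptr 92 [ 98.8 343.8]
 ptr 92 [ 39.4 342.8]
 lipside [ 61.2 315. ] (np.float64(0.12518114695084911), 49)
 lipside [ 60.8 200.3] (np.float64(0.12518114695084911), 49)
 end [ 54.  328.2] (np.float64(0.0017748512950055831), 60)
 end [ 25.1 328.4] (np.float64(0.0017748512950055831), 60)
 end [ -4.9 328.7] (np.float64(0.0017748512950055831), 60)
 ptr 25 [ 37.1 341.6]
 ptr 25 [ 83.3 338.8]
```

Call:
send_rows([
  {"dx": 3, "dy": 0, "dz": 0, "rx": 0, "ry": 0, "rz": 0, "claw": 1},
  {"dx": 3, "dy": 0, "dz": 0, "rx": 0, "ry": 0, "rz": 0, "claw": 1},
  {"dx": 3, "dy": 0, "dz": 0, "rx": 0, "ry": 0, "rz": 0, "claw": 1},
  {"dx": 2.3, "dy": 0, "dz": 0, "rx": 0, "ry": 0, "rz": 0, "claw": 1},
  {"dx": 0, "dy": 0, "dz": 0, "rx": 0, "ry": 0, "rz": 0, "claw": 1},
  {"dx": 0, "dy": 0, "dz": 0, "rx": 0, "ry": 0, "rz": 0, "claw": 1},
  {"dx": 0, "dy": 0, "dz": 0, "rx": 0, "ry": 0, "rz": 0, "claw": 1},
])

```text
time_s: 8.07
eef_pos: [487.8, 72.8, 94.7]
eef_rot: [-0.001, 0.61, 0.792, -0.001]
ft_force: [-6.3, -7.6, 7.7]
grip_width: 0.216
```

Run:
```python
from gap import *
o,p,R=rep()
from bench import r
t=r.snapshot("top");np.savez("t4.npz",**t)
s=r.snapshot("scene");np.savez("s4.npz",**s)
c=[cv2.resize(f,(400,400),interpolation=cv2.INTER_CUBIC) for f in(t["frame"][200:270,90:160],s["frame"][185:245,360:420])]
cv2.imwrite("pics/crop4.png",np.hstack(c))
```

```text
t 8.07 z 94.7 riser xy 20.2 71.4 yaw-rel -0.0010 tilt [-0.0003 -0.002 ] F riser [-8.  -5.7  7.7] T [-1.5   0.95 -0.25] grip 19.6 tool y in riser [ 1.    -0.001]
```

View pics/crop4.png

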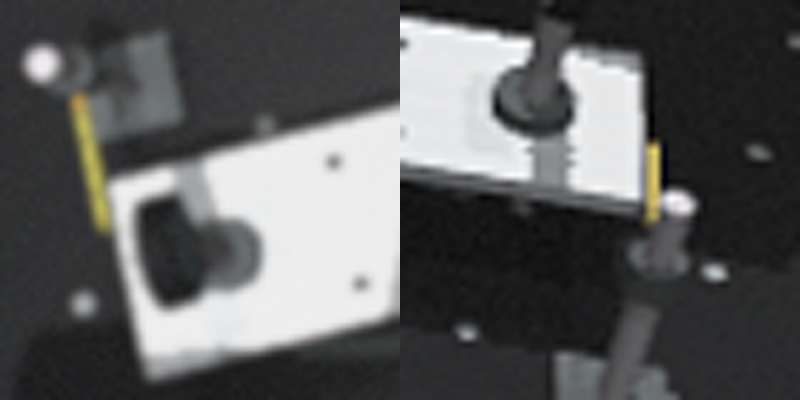

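Left (top view): outer edge from (107,180) to (148,380), pointer tip at (103,230). Right (scene view): outer edge at about x = 643 and pointer at about x = 652. Measuring both, with the height parallax included.

Run:
```python
from gap import *
t=dict(np.load("t4.npz"));s=dict(np.load("s4.npz"))
T=lambda x,y:((x+.5)/40*7-.5+90,(y+.5)/40*7-.5+200);
T=lambda x,y:((x+.5)*70/400-.5+90,(y+.5)*70/400-.5+200)
S=lambda x,y:((x-400+.5)*60/400-.5+360,(y+.5)*60/400-.5+185)
gap(t,T(122,250),T(146,370),(98,212,112,242),(T(107,180),T(395,106)))
gap(s,S(643,65),S(643,135),(393,203,402,219))
# same pixel scale both: where would plate_end/pointer at expected y project
for n,q in(("top",t),("scene",s)):
    for y in(341,343,345):
        print(n,y,"edge px",proj(q,[*(O+20*xd+y*ld),68])[0],"ptr px",proj(q,[*(O+45*xd+y*ld),77])[0])
```

```text
end [ 25.6 342.6] (np.float64(0.12477936296664702), 57)
 end [  7.2 342.7] (np.float64(0.12477936296664702), 57)
 end [-11.  342.9] (np.float64(0.12477936296664702), 57)
 ptr 78 [ 98.7 343.7]
 ptr 78 [ 39.7 343.9]
 lipside [ 61.6 339.1] (np.float64(0.1271793129216034), 54)
 lipside [ 61.1 224.8] (np.float64(0.1271793129216034), 54)
 end [-24.1 337. ] (np.float64(0.11040170282370385), 47)
 end [  5.6 339.4] (np.float64(0.11040170282370385), 47)
 end [ 34.3 341.7] (np.float64(0.11040170282370385), 47)
 ptr 25 [ 37.1 341.6]
 ptr 25 [ 83.3 338.8]
top 341 edge px [112.21136188 248.622973  ] ptr px [108.63094083 237.89429494]
top 343 edge px [111.35473975 248.84885065] ptr px [107.76900567 238.12032557]
top 345 edge px [110.49793548 249.07477634] ptr px [106.90688619 238.34640454]
scene 341 edge px [396.68117744 203.42013988] ptr px [397.68060085 207.64996918]
scene 343 edge px [397.5101761  203.54935194] ptr px [398.52802139 207.78312316]
scene 345 edge px [398.33960123 203.67863048] ptr px [399.37588742 207.91634715]
```

Remaining gap is 0.5–1.3 mm short in both views. One small nudge, then settle.

Call:
send_rows([
  {"dx": 0.9, "dy": 0, "dz": 0, "rx": 0, "ry": 0, "rz": 0, "claw": 1},
  {"dx": 0, "dy": 0, "dz": 0, "rx": 0, "ry": 0, "rz": 0, "claw": 1},
  {"dx": 0, "dy": 0, "dz": 0, "rx": 0, "ry": 0, "rz": 0, "claw": 1},
  {"dx": 0, "dy": 0, "dz": 0, "rx": 0, "ry": 0, "rz": 0, "claw": 1},
  {"dx": 0, "dy": 0, "dz": 0, "rx": 0, "ry": 0, "rz": 0, "claw": 1},
])

```text
time_s: 8.58
eef_pos: [487.6, 73.4, 94.7]
eef_rot: [-0.0, 0.61, 0.792, -0.001]
ft_force: [-5.9, -10.5, 8.2]
grip_width: 0.215
```

Run:
```python
from gap import *
rep()
from bench import r
t=r.snapshot("top")
T=lambda x,y:((x+.5)*70/400-.5+90,(y+.5)*70/400-.5+200)
gap(t,T(120,250),T(144,370),(98,212,112,242),(T(107,180),T(395,106)))
print(r.job_done());rep()
```

```text
t 8.58 z 94.7 riser xy 20.2 72.1 yaw-rel -0.0009 tilt [-0.0006 -0.002 ] F riser [-8.4 -8.7  8.2] T [-2.05  0.81 -0.28] grip 19.6 tool y in riser [ 1.    -0.001]
 end [ 23.8 343.6] (np.float64(0.12884472411172576), 57)
 end [  5.4 343.5] (np.float64(0.12884472411172576), 57)
 end [-12.9 343.5] (np.float64(0.12884472411172576), 57)
 ptr 77 [ 98.6 343.4]
 ptr 77 [ 39.6 343.8]
 lipside [ 61.5 346.9] (np.float64(0.13882939073731929), 53)
 lipside [ 61.1 232.6] (np.float64(0.13882939073731929), 53)
the job is handed in; nothing more can be done
None
the job is handed in; nothing more can be done
```

I gripped the block from above, turned the plate about 0.04 rad to square it, and pushed it sideways until the lip stopped it. I then slid it about 158 mm along the lip to the grey gauge's pointer. I handed the job in at about 8.6 s with the block still gripped; no verdict is reported.

**Seating:** the tool stopped at riser x = 19.6 mm and the push force jumped to 18 N. The top view put the plate's edge parallel to the lip within about 0.004 rad, with 25 mm overhang.

**Last checks, just before handing in:**

| Check | Reading |
|---|---|
| Outer edge (top view) | riser y about 343.5 mm |
| Pointer line (top view) | riser y 343.4 to 343.8 mm |
| Lip-side edge (top view) | x about 61 mm |
| Edge parallel to lip (top view) | within 0.004 rad |
| Tool tilt | about 0.002 rad |
| Force against the lip | about 8 N |
| Force down | about 8 N |
| Grip opening | 19.6 mm on the 20 mm block |

**Disagreements:**
- The scene camera put the pointer 2 to 3 mm nearer the riser than the top camera did. Both gave nearly the same gap between plate edge and pointer, about 1 mm short before a last 0.9 mm nudge. After that nudge I re-measured in the top view only.
- The lip-side edge measured 58.5 to 61.5 mm in different pictures against the nominal 60 mm, which fits the 2 mm calibration.
- The drag while sliding reached 10 to 15 N, above the stated 3 to 7 N. I put this down to rubbing on the lip under the sideways push; it fell when I eased that push.

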